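Show the customer which tub the price card is for

TASK

A customer asks which tub of sweets the price card on the raised wooden shelf belongs to. Point at the card, holding the fingertips a few centimetres above its top for a good two seconds, then point in the same way at the middle of the lid of the tub standing directly behind the card, for a good two seconds, and finish still pointing there. Touch nothing and leave everything where it stands.

Things in the scene. Friction and masses are not known exactly. Their poses are not given: they have to be found in the camera images.
- shelf: fixed low wooden bridge shelf: a board 250 (x) x 470 (y) x 18 mm on four thin legs over other stock, its top 200 mm above the table; turned up to 0.15 rad; origin: on the table below its centre, x to its back, z up. Three columns (y about -145, 0, 145 mm): in each a front thing (x about -58) and a tub directly behind (x about 58), centres 100 to 135 mm apart; other tubs over 155 mm from it
- price_card: white price card with a red border upright in a small wooden block, loose on the front half of the shelf; 22 (x) x 64 (y) x 58 mm high, the block alone 18 mm high; origin: centre of the underside, x pointing from its printed front to its back, z up; the card's top edge is 58 mm above the origin. It may stand in any of the three columns
- tub_white: clear round tub of sweets with a white screw lid, 69 mm across and 97 mm high, loose and upright on the back half of the shelf; origin: centre of its underside, z up. Any of the three tubs may stand in any of the three places
- tub_red: clear round tub of sweets with a red screw lid, 69 mm across and 97 mm high, loose and upright on the back half of the shelf; origin: centre of its underside, z up. Any of the three tubs may stand in any of the three places
- tub_blue: clear round tub of sweets with a blue screw lid, 62 mm across and 85 mm high, loose and upright on the back half of the shelf; origin: centre of its underside, z up. Any of the three tubs may stand in any of the three places
- mint_tin: round grey mint tin with a red and white lid, 67 mm across, 23 mm high, loose on the front half of the shelf, in any column; origin: centre of its underside; to be left alone
- present: small pink gift box with a white lid and a red ribbon bow, 63 x 63 x 64 mm high, loose on the front half of the shelf, in any column; origin: centre of its underside; to be left alone

How it is judged:
On the way, in this order (a step that is already met when the one before it is completed fails the run):
1. points at the price card from just above for 1.5 s (horizontal distance between the grasp point and price_card below 0.035 m and z of the grasp point in the frame of price_card between 0.078 and 0.168 m), for 1.5 s.
2. points at the lid of the tub directly behind the card from just above for 1.5 s (((horizontal distance between the grasp point and tub_white below 0.035 m and z of the grasp point in the frame of tub_white between 0.117 and 0.207 m and horizontal distance between price_card and tub_white below 0.146 m) or (horizontal distance between the grasp point and tub_red below 0.035 m and z of the grasp point in the frame of tub_red between 0.117 and 0.207 m and horizontal distance between price_card and tub_red below 0.146 m) or (horizontal distance between the grasp point and tub_blue below 0.035 m and z of the grasp point in the frame of tub_blue between 0.105 and 0.195 m and horizontal distance between price_card and tub_blue below 0.146 m))), for 1.5 s.
At the end, for the whole second after the job is handed in: The grasp point between the finger pads (about 2 cm behind the fingertips) is within 35 mm sideways of the middle of the tub directly behind the price card and 20 to 110 mm above the top of its lid; every tub, the card, the tin and the present stand upright within 10 mm of where they stood (((horizontal distance between the grasp point and tub_white below 0.035 m and z of the grasp point in the frame of tub_white between 0.117 and 0.207 m and horizontal distance between price_card and tub_white below 0.146 m) or (horizontal distance between the grasp point and tub_red below 0.035 m and z of the grasp point in the frame of tub_red between 0.117 and 0.207 m and horizontal distance between price_card and tub_red below 0.146 m) or (horizontal distance between the grasp point and tub_blue below 0.035 m and z of the grasp point in the frame of tub_blue between 0.105 and 0.195 m and horizontal distance between price_card and tub_blue below 0.146 m)) and distance of each of tub_white, tub_red, tub_blue, price_card, mint_tin, present from where it was at the start of the episode below 0.01 m and angle between each of tub_white, tub_red, tub_blue, price_card, mint_tin, present's own z axis and vertical below 0.1 rad); the robot touches nothing.
It fails at once if the robot touches something (over 0.3 N) (contact force between any of the arm, the fingers and anything else above 0.3 N).
It fails at once if something on the shelf is moved by more than 10 mm (distance of any of tub_white, tub_red, tub_blue, price_card, mint_tin, present from where it was at the start of the episode above 0.01 m).
It also fails if it takes over 35 s, if anything falls off the work surface, if the arm or the gripper's body presses on something with over 40 N, if the wrist force passes 120 N, or if a joint passes its speed limit or range.

ROBOT

A 6-joint arm with a two-finger parallel gripper is mounted at the origin on a cart in front of the work surface, level with it; the furniture and walls round the work are solid. World frame = base frame: x ahead of the robot, y to its left, z up, the work surface at z = 0. Lengths are in m, angles in rad, forces in N, time in s.
With the tool pointing down it reaches from about 0.3 to 0.85 m from the base axis. Payload 4.2 kg.
Tool frame: the origin (TCP) lies at the very end of the fingers, on their centre line; the grasp point (between the pads) lies 19 mm behind it (grasp_offset is the distance from the TCP to the grasp point, in m); z points along the fingers, y is the direction in which the jaws open and shut (so a half turn about z gives the same grasp; the last joint's range is limited). The gripper opens to 91 mm and grips with 3 to 60 N. Pads are 32 mm wide; open, the fingers measure 118 mm over their backs; the gripper's body (76 mm by 178 mm) begins 60 mm behind the grasp point.
Start: joints at [1.298, 0.32, 1.565, -0, 1.257, -0.02], TCP at [0.144, 0.557, 0.214] pointing down, gripper open.
Joint ranges: [-3.11, 3.11], [-0.84, 2.01], [0.21, 2.61], [-1.34, 4.49], [0.05, 2.63], [-2.56, 2.56]. Speed limits (rad/s): [2.57, 2.57, 3.14, 3.14, 3.14, 3.14].

INTERFACE

Orientations are given as a rotation vector (axis times angle).
In Python, from bench import * gives the robot as it stands.
- The arm moves only by the tool step_arm, never from a script. Its argument "rows" is a list of rows, each an object of numbers: "rx", "ry", "rz": the turn, a rotation vector about the world's x, y, z in rad; "tx", "ty", "tz": the shift along the world's x, y, z in m; "claw": the opening, from 0 (shut) to 1 (fully open). A call has 1 to 8 rows; each row is the pose to reach, as a shift and turn from the pose measured when the call began; what a row does not reach only later rows make up. A row lasts 1/8 s, in which the tool goes at most 62.5 mm and 10.7 degrees, less where a joint would pass 70% of its speed; a pose out of reach is approached as far as the arm can. A call with a gripper value outside its range is refused whole. The fingers move at their own pace and stop on an object; "force" is the grip in N (left out, the last holds). Time passes only in rows, so rows that repeat a pose let the fingers close. It gives the time, the measured TCP pose, the force and the opening at its end, in the units of the state.
- get_obs(): the state, without advancing time (a new reading comes with each control period).
- snapshot(name): name is "scene" or "top"; returns a dict with "img" (400x640x3 uint8, red, green, blue), "z_map" (400x640 float32, m along the optical axis (not along the pixel's ray), 0 where there is no reading), "fovy" (degrees; the focal length in pixels is half the picture's height over the tangent of half this angle, whatever the lens; pixels are square), "cx", "cy" (the principal point, pixels), "k1" (the pictures are not rectified: a ray, as slopes to the right and down, at radius r is drawn at 1 + k1 r^2 times it, then the intrinsics apply), "rvec" (rotation vector, rad) and "tvec" (3), from world to camera coordinates, as OpenCV has them. Camera axes: x right, y down, z forward; pixel columns grow to the right and rows downward; lengths in m; the calibration is good to about 2 mm. A picture is of the moment at which its call begins.
- sign_off(): hands the job in, once; it reports no verdict.
Trained networks look in the newest picture that a camera, given by its name, has taken for a name from the list of things; names that differ only in an ending like _2 or _b are one class to them, and where a whole thing is asked for, a point or a joint stands for the part that bears it (a point fixed in the world has none). Each returns a list of dicts, best first, with "conf" (0 to 1); they miss things now and then, are a little off and sometimes report something else, mostly with a low value. They report only what shows in the picture. A call takes as long as a camera call.
- boxes_of(camera, thing): "rect" ([left, top, width, height] in pixels, round what is visible of it).
- regions_of(camera, thing): "mask" (400x640 bool, what is visible of it) and "rect" ([left, top, width, height] in pixels, round what is visible of it).
The state is a dict: "clock": time; "joint_pos": joint angles; "joint_velocities": joint speeds; "effort": joint torques, N m; "position": TCP position; "ee_rot": TCP orientation; "wrist_force": force on the tool from outside, world axes, zero at the start; "ft_torque": the same for the moment, N m; "width": finger opening in m.
Only numpy, scipy, OpenCV 4.12 (cv2) and the standard library are available. Lean on these libraries where they do the work, as an engineer would, in place of code of your own. Each camera call takes 0.05 s, during which the arm holds its last target.

## Working session

There is one attempt and no reset: what is moved stays moved. The work goes in short steps, Python scripts to look and compute and a tool call to move; the robot and the scene stay as the last step left them, time stands still between calls to the robot, and variables do not carry over. Pictures are saved under pics/ and viewed, and the job is handed in when it is done.

Besides the shell and the picture viewer there is one more tool, called after "Emit:" by a JSON object that holds its "fn" and its "kwargs". step_arm: Moves the arm, as the interface text tells. Its arguments: {"type":"object","properties":{"rows":{"type":"array","items":{"type":"object","properties":{"rx":{"type":"number"},"ry":{"type":"number"},"rz":{"type":"number"},"tx":{"type":"number"},"ty":{"type":"number"},"tz":{"type":"number"},"claw":{"type":"number"}}}},"force":{"type":"number"}},"required":["rows"]}

```bash
mkdir -p pics
cat > h.py <<'E'
from bench import *
import numpy as np, cv2
def K(s):
    f=200/np.tan(np.radians(s["fovy"])/2); return f
def pts(s,mask):
    f=K(s); v,u=np.nonzero(mask&(s["z_map"]>0)); z=s["z_map"][v,u]
    xd=(u-s["cx"])/f; yd=(v-s["cy"])/f
    Km=np.eye(3); d=np.array([s["k1"],0,0,0,0],float)
    p=cv2.undistortPoints(np.stack([xd,yd],1).reshape(-1,1,2).astype(float),Km,d).reshape(-1,2)
    c=np.stack([p[:,0]*z,p[:,1]*z,z],1)
    R=cv2.Rodrigues(np.array(s["rvec"],float))[0]
    return (c-np.array(s["tvec"]))@R
E
python3 - <<'E'
from h import *
o=get_obs(); print(o["clock"],o["position"],o["ee_rot"],o["width"])
for n in("scene","top"):
    s=snapshot(n); cv2.imwrite(f"pics/{n}0.png",s["img"][:,:,::-1])
    for t in("price_card","tub_white","tub_red","tub_blue","mint_tin","present"):
        for r in regions_of(n,t)[:2]:
            P=pts(s,r["mask"])
            if len(P)<5: print(n,t,r["conf"],"few");continue
            T=P[P[:,2]>np.percentile(P[:,2],95)-0.008]
            print(n,t,round(r["conf"],2),r["rect"],len(P),"med",np.median(P,0).round(3),"min",np.percentile(P,3,0).round(3),"max",np.percentile(P,97,0).round(3),"topmid",((T.min(0)+T.max(0))/2).round(3))
E
```

```text
0.0 [0.14369207 0.55624931 0.21314001] [-3.95988913e-01 -3.11630133e+00  2.64531540e-03] 0.0911296430252777
scene price_card 0.9 [327.2, 158.1, 34.1, 39.3] 882 med [ 0.506 -0.028  0.224] min [ 0.494 -0.054  0.203] max [0.51  0.005 0.257] topmid [ 0.506 -0.025  0.253]
scene tub_white 0.93 [364.8, 122.0, 38.8, 61.9] 1985 med [ 0.6   -0.027  0.258] min [ 0.586 -0.039  0.204] max [0.641 0.016 0.298] topmid [ 0.618 -0.007  0.294]
scene tub_red 0.88 [316.4, 109.4, 34.1, 53.8] 1511 med [0.584 0.114 0.259] min [0.568 0.103 0.205] max [0.624 0.155 0.298] topmid [0.599 0.135 0.295]
scene tub_blue 0.76 [281.3, 103.3, 26.8, 42.6] 945 med [0.575 0.262 0.25 ] min [0.558 0.254 0.202] max [0.61  0.305 0.287] topmid [0.584 0.282 0.283]
scene mint_tin 0.83 [276.4, 154.3, 33.2, 21.3] 624 med [0.476 0.097 0.222] min [0.452 0.082 0.203] max [0.51  0.141 0.224] topmid [0.483 0.112 0.221]
scene present 0.83 [241.7, 122.9, 36.9, 32.3] 1010 med [0.467 0.237 0.235] min [0.445 0.226 0.204] max [0.511 0.281 0.257] topmid [0.478 0.253 0.256]
top price_card 0.82 [366.0, 206.3, 33.4, 13.5] 413 med [ 0.507 -0.021  
[... 441 characters left out ...]
2] 1157 med [0.583 0.279 0.284] min [0.559 0.257 0.219] max [0.612 0.31  0.287] topmid [0.587 0.286 0.284]
top tub_red 0.58 [281.5, 131.8, 33.8, 44.9] 1371 med [0.596 0.136 0.296] min [0.571 0.107 0.227] max [0.63  0.166 0.299] topmid [0.602 0.138 0.295]
top tub_red 0.45 [289.6, 203.6, 39.9, 35.9] 1006 med [0.486 0.116 0.222] min [0.457 0.086 0.219] max [0.515 0.145 0.225] topmid [0.486 0.116 0.222]
top tub_blue 0.87 [200.6, 142.5, 38.1, 40.4] 1163 med [0.583 0.279 0.284] min [0.559 0.257 0.216] max [0.613 0.309 0.287] topmid [0.587 0.285 0.284]
top mint_tin 0.65 [290.7, 201.6, 39.2, 40.7] 1013 med [0.486 0.116 0.222] min [0.458 0.086 0.217] max [0.516 0.145 0.225] topmid [0.486 0.116 0.222]
```

View pics/scene0.png

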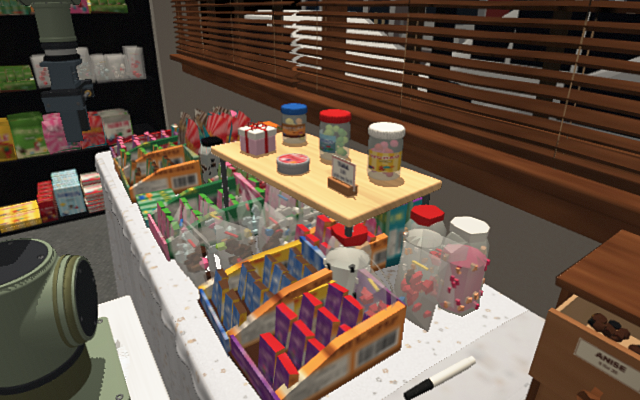

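View pics/top0.png

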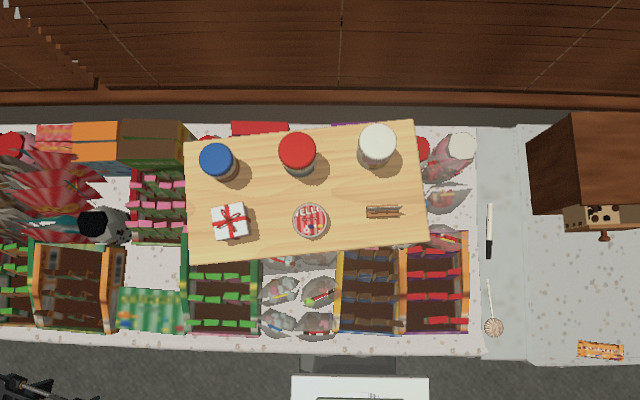

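The card (top view pixel 384,212) stands in the right-hand column and the white tub (377,140) is directly behind it, about 112 mm away. The red tub is about 185 mm from the card. Lid heights come out at 0.297 m, as expected (200+97 mm). Next I'll check the path for obstacles.

Run:
```python
from h import *
P=[]
for n in("scene","top"):
    s=snapshot(n); P.append(pts(s,np.ones((400,640),bool)))
P=np.vstack(P)
for y in np.arange(-.3,.9,.1):
    row=[]
    for x in np.arange(0.1,1.0,.1):
        q=P[(abs(P[:,0]-x-.05)<.05)&(abs(P[:,1]-y-.05)<.05)]
        row.append(f"{np.percentile(q[:,2],99.5):5.2f}" if len(q)>5 else "  -- ")
    print(f"y{y:5.1f}",*row)
```

```text
y -0.3  0.00  0.07  0.09  0.13  0.13  0.17  0.56   --    -- 
y -0.2  0.00  0.07  0.07  0.20  0.20  0.17  0.56  0.50   -- 
y -0.1  0.01  0.07  0.09  0.22  0.30  0.30  0.55   --    -- 
y  0.0  0.01  0.13  0.13  0.22  0.30  0.30  0.54   --    -- 
y  0.1  0.00  0.13  0.13  0.22  0.30  0.30  0.54  0.51   -- 
y  0.2  0.00  0.13  0.13  0.26  0.29  0.29  0.54   --    -- 
y  0.3 -0.00  0.07  0.20  0.20  0.29  0.29  0.56   --    -- 
y  0.4  0.34  0.06  0.09  0.10  0.09  0.18  0.56  0.51   -- 
y  0.5  0.52  0.07  0.09  0.15  0.15  0.17  0.54   --    -- 
y  0.6  0.34  0.32  0.08  0.18  0.18  0.18  0.51  0.32   -- 
y  0.7  0.00  0.07  0.09  0.18  0.19  0.18  0.51  0.53   -- 
y  0.8 -0.00  0.07  0.08  0.17  0.17  0.17  0.52   --    --
```

Emit:
{"fn": "step_arm", "kwargs": {"rows": [{"tz": 0.04, "claw": 0}, {"tz": 0.08, "claw": 0}, {"tz": 0.12, "claw": 0}, {"tz": 0.16, "claw": 0}, {"tz": 0.19, "claw": 0}, {"tz": 0.19, "claw": 0}]}}

```text
schema error: expected keys rx, ry, rz, tx, ty, tz, claw
```

Run:
```python
from h import *
P=[]
for n in("scene","top"):
    s=snapshot(n); P.append(pts(s,np.ones((400,640),bool)))
P=np.vstack(P)
for z in np.arange(.3,.8,.05):
    q=P[(P[:,2]>z)&(P[:,2]<z+.05)&(P[:,0]>.65)&(abs(P[:,1])<.3)]
    print(z.round(2),len(q),q[:,0].min().round(3) if len(q) else None, np.percentile(q[:,0],1).round(3) if len(q) else None)
```

```text
0.3 10097 0.716 0.718
0.35 11424 0.715 0.718
0.4 11734 0.716 0.718
0.45 13078 0.716 0.718
0.5 12238 0.717 0.719
0.55 974 0.72 0.721
0.6 0 None None
0.65 0 None None
0.7 0 None None
0.75 0 None None
```

Emit:
{"fn": "step_arm", "kwargs": {"rows": [{"tx": 0, "ty": 0, "tz": 0.04, "rx": 0, "ry": 0, "rz": 0, "claw": 0}, {"tx": 0, "ty": 0, "tz": 0.08, "rx": 0, "ry": 0, "rz": 0, "claw": 0}, {"tx": 0, "ty": 0, "tz": 0.12, "rx": 0, "ry": 0, "rz": 0, "claw": 0}, {"tx": 0, "ty": 0, "tz": 0.16, "rx": 0, "ry": 0, "rz": 0, "claw": 0}, {"tx": 0, "ty": 0, "tz": 0.19, "rx": 0, "ry": 0, "rz": 0, "claw": 0}, {"tx": 0, "ty": 0, "tz": 0.19, "rx": 0, "ry": 0, "rz": 0, "claw": 0}]}}

```text
clock: 1.65
position: [0.144, 0.5575, 0.4065]
ee_rot: [0.396, 3.116, 0.009]
wrist_force: [-0.2, 0.2, -0.2]
width: 0.0345
```

Emit:
{"fn": "step_arm", "kwargs": {"rows": [{"tx": 0.025, "ty": -0.04, "tz": 0, "rx": 0, "ry": 0, "rz": 0.03, "claw": 0}, {"tx": 0.05, "ty": -0.08, "tz": 0, "rx": 0, "ry": 0, "rz": 0.06, "claw": 0}, {"tx": 0.075, "ty": -0.12, "tz": 0, "rx": 0, "ry": 0, "rz": 0.09, "claw": 0}, {"tx": 0.1, "ty": -0.16, "tz": 0, "rx": 0, "ry": 0, "rz": 0.12, "claw": 0}, {"tx": 0.125, "ty": -0.2, "tz": 0, "rx": 0, "ry": 0, "rz": 0.15, "claw": 0}, {"tx": 0.15, "ty": -0.24, "tz": 0, "rx": 0, "ry": 0, "rz": 0.18, "claw": 0}, {"tx": 0.175, "ty": -0.28, "tz": 0, "rx": 0, "ry": 0, "rz": 0.22, "claw": 0}, {"tx": 0.2, "ty": -0.32, "tz": 0, "rx": 0, "ry": 0, "rz": 0.25, "claw": 0}]}}

```text
clock: 2.65
position: [0.3442, 0.2358, 0.4049]
ee_rot: [-0.002, -3.14, -0.007]
wrist_force: [0.8, -0.0, 0.6]
width: 0.0004
```

Emit:
{"fn": "step_arm", "kwargs": {"rows": [{"tx": 0.026, "ty": -0.04, "tz": 0, "rx": 0, "ry": 0, "rz": 0, "claw": 0}, {"tx": 0.052, "ty": -0.08, "tz": 0, "rx": 0, "ry": 0, "rz": 0, "claw": 0}, {"tx": 0.078, "ty": -0.12, "tz": 0, "rx": 0, "ry": 0, "rz": 0, "claw": 0}, {"tx": 0.104, "ty": -0.16, "tz": 0, "rx": 0, "ry": 0, "rz": 0, "claw": 0}, {"tx": 0.13, "ty": -0.2, "tz": 0, "rx": 0, "ry": 0, "rz": 0, "claw": 0}, {"tx": 0.15, "ty": -0.235, "tz": 0, "rx": 0, "ry": 0, "rz": 0, "claw": 0}, {"tx": 0.162, "ty": -0.255, "tz": 0, "rx": 0, "ry": 0, "rz": 0, "claw": 0}, {"tx": 0.162, "ty": -0.255, "tz": 0, "rx": 0, "ry": 0, "rz": 0, "claw": 0}]}}

```text
clock: 3.65
position: [0.5062, -0.0203, 0.4027]
ee_rot: [-0.006, -3.136, -0.007]
wrist_force: [-0.1, 0.5, 1.2]
width: 0.0006
```

Run:
```python
from h import *
o=get_obs();print(o["joint_pos"],o["position"])
for n in("scene","top"):
    s=snapshot(n); cv2.imwrite(f"pics/{n}1.png",s["img"][:,:,::-1])
```

```text
[-0.06551286  0.15416177  1.32451491  0.00419894  1.66881031 -1.6319517 ] [ 0.50620154 -0.02027984  0.4026948 ]
```

View pics/scene1.png

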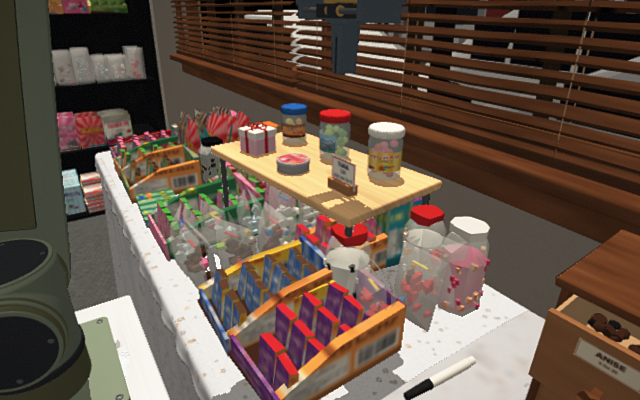

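View pics/top1.png

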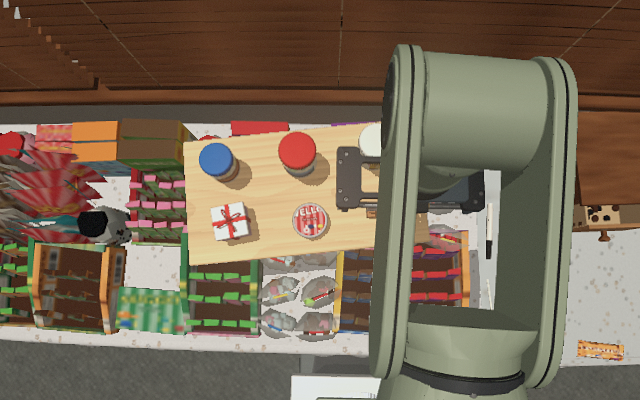

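The gripper is above the card, with its wide side along y, and nothing else has moved. I'll measure how close the arm would come to the blinds while going down.

Emit:
{"fn": "step_arm", "kwargs": {"rows": [{"tx": 0, "ty": 0, "tz": -0.03, "rx": 0, "ry": 0, "rz": 0, "claw": 0}, {"tx": 0, "ty": 0, "tz": -0.055, "rx": 0, "ry": 0, "rz": 0, "claw": 0}, {"tx": 0, "ty": 0, "tz": -0.075, "rx": 0, "ry": 0, "rz": 0, "claw": 0}, {"tx": 0, "ty": 0, "tz": -0.09, "rx": 0, "ry": 0, "rz": 0, "claw": 0}, {"tx": 0, "ty": 0, "tz": -0.09, "rx": 0, "ry": 0, "rz": 0, "claw": 0}, {"tx": 0, "ty": 0, "tz": -0.09, "rx": 0, "ry": 0, "rz": 0, "claw": 0}, {"tx": 0, "ty": 0, "tz": -0.09, "rx": 0, "ry": 0, "rz": 0, "claw": 0}, {"tx": 0, "ty": 0, "tz": -0.09, "rx": 0, "ry": 0, "rz": 0, "claw": 0}]}}

```text
clock: 4.75
position: [0.5058, -0.0189, 0.3143]
ee_rot: [-0.003, -3.138, -0.008]
wrist_force: [-0.3, 0.3, 0.2]
width: 0.0005
```

Run:
```python
from h import *
for n in("scene","top"):
    s=snapshot(n); P=pts(s,np.ones((400,640),bool))
    for z in np.arange(.3,1.3,.1):
        q=P[(P[:,2]>z)&(P[:,2]<z+.1)&(P[:,0]<.705)&(abs(P[:,1])<.25)]
        print(n,z.round(2),len(q),np.percentile(q,99.5,0).round(3) if len(q)>5 else None)
    if n=="scene": cv2.imwrite("pics/scene2.png",s["img"][:,:,::-1])
```

```text
scene 0.3 6062 [0.53  0.116 0.4  ]
scene 0.4 9733 [0.539 0.106 0.499]
scene 0.5 718 [0.527 0.123 0.51 ]
scene 0.6 0 None
scene 0.7 0 None
scene 0.8 0 None
scene 0.9 0 None
scene 1.0 0 None
scene 1.1 0 None
scene 1.2 0 None
top 0.3 17 [0.627 0.113 0.399]
top 0.4 2511 [0.543 0.071 0.497]
top 0.5 493 [0.481 0.004 0.59 ]
top 0.6 22246 [0.541 0.047 0.7  ]
top 0.7 13988 [0.427 0.045 0.721]
top 0.8 0 None
top 0.9 0 None
top 1.0 0 None
top 1.1 0 None
top 1.2 0 None
```

View pics/scene2.png

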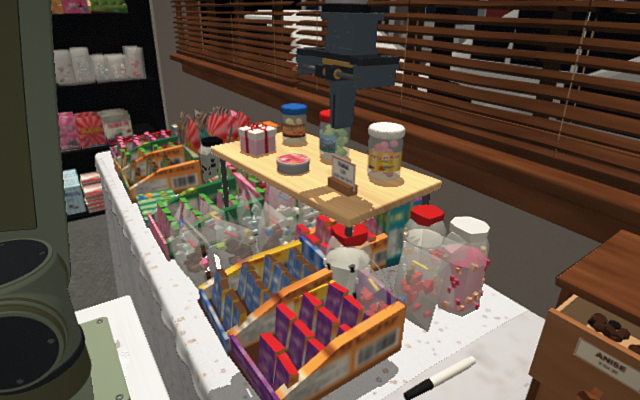

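The fingertips hang about 55 mm above the card (pixel 343,127). At the tub the gripper would reach x≈0.65, and the blinds are at 0.716, so the path is clear. I'll hold here for two more seconds.

Emit:
{"fn": "step_arm", "kwargs": {"rows": [{"tx": 0, "ty": 0, "tz": 0, "rx": 0, "ry": 0, "rz": 0, "claw": 0}, {"tx": 0, "ty": 0, "tz": 0, "rx": 0, "ry": 0, "rz": 0, "claw": 0}, {"tx": 0, "ty": 0, "tz": 0, "rx": 0, "ry": 0, "rz": 0, "claw": 0}, {"tx": 0, "ty": 0, "tz": 0, "rx": 0, "ry": 0, "rz": 0, "claw": 0}, {"tx": 0, "ty": 0, "tz": 0, "rx": 0, "ry": 0, "rz": 0, "claw": 0}, {"tx": 0, "ty": 0, "tz": 0, "rx": 0, "ry": 0, "rz": 0, "claw": 0}, {"tx": 0, "ty": 0, "tz": 0, "rx": 0, "ry": 0, "rz": 0, "claw": 0}, {"tx": 0, "ty": 0, "tz": 0, "rx": 0, "ry": 0, "rz": 0, "claw": 0}]}}

```text
clock: 5.85
position: [0.5057, -0.0189, 0.314]
ee_rot: [-0.003, -3.138, -0.008]
wrist_force: [-0.3, 0.5, -0.3]
width: 0.0002
```

Emit:
{"fn": "step_arm", "kwargs": {"rows": [{"tx": 0, "ty": 0, "tz": 0, "rx": 0, "ry": 0, "rz": 0, "claw": 0}, {"tx": 0, "ty": 0, "tz": 0, "rx": 0, "ry": 0, "rz": 0, "claw": 0}, {"tx": 0, "ty": 0, "tz": 0, "rx": 0, "ry": 0, "rz": 0, "claw": 0}, {"tx": 0, "ty": 0, "tz": 0, "rx": 0, "ry": 0, "rz": 0, "claw": 0}, {"tx": 0, "ty": 0, "tz": 0, "rx": 0, "ry": 0, "rz": 0, "claw": 0}, {"tx": 0, "ty": 0, "tz": 0, "rx": 0, "ry": 0, "rz": 0, "claw": 0}, {"tx": 0, "ty": 0, "tz": 0, "rx": 0, "ry": 0, "rz": 0, "claw": 0}, {"tx": 0, "ty": 0, "tz": 0, "rx": 0, "ry": 0, "rz": 0, "claw": 0}]}}

```text
clock: 6.85
position: [0.5057, -0.0189, 0.3141]
ee_rot: [-0.003, -3.138, -0.008]
wrist_force: [0.4, -0.1, 0.7]
width: 0.0003
```

Emit:
{"fn": "step_arm", "kwargs": {"rows": [{"tx": 0, "ty": 0, "tz": 0.02, "rx": 0, "ry": 0, "rz": 0, "claw": 0}, {"tx": 0, "ty": 0, "tz": 0.04, "rx": 0, "ry": 0, "rz": 0, "claw": 0}, {"tx": 0.02, "ty": 0.004, "tz": 0.04, "rx": 0, "ry": 0, "rz": 0, "claw": 0}, {"tx": 0.045, "ty": 0.008, "tz": 0.04, "rx": 0, "ry": 0, "rz": 0, "claw": 0}, {"tx": 0.07, "ty": 0.012, "tz": 0.04, "rx": 0, "ry": 0, "rz": 0, "claw": 0}, {"tx": 0.09, "ty": 0.015, "tz": 0.04, "rx": 0, "ry": 0, "rz": 0, "claw": 0}, {"tx": 0.106, "ty": 0.017, "tz": 0.04, "rx": 0, "ry": 0, "rz": 0, "claw": 0}, {"tx": 0.106, "ty": 0.017, "tz": 0.04, "rx": 0, "ry": 0, "rz": 0, "claw": 0}]}}

```text
clock: 7.85
position: [0.6123, -0.0018, 0.3531]
ee_rot: [-0.002, -3.137, -0.008]
wrist_force: [0.6, -0.6, 0.2]
width: 0.0004
```

Emit:
{"fn": "step_arm", "kwargs": {"rows": [{"tx": 0, "ty": 0, "tz": 0, "rx": 0, "ry": 0, "rz": 0, "claw": 0}, {"tx": 0, "ty": 0, "tz": 0, "rx": 0, "ry": 0, "rz": 0, "claw": 0}, {"tx": 0, "ty": 0, "tz": 0, "rx": 0, "ry": 0, "rz": 0, "claw": 0}, {"tx": 0, "ty": 0, "tz": 0, "rx": 0, "ry": 0, "rz": 0, "claw": 0}, {"tx": 0, "ty": 0, "tz": 0, "rx": 0, "ry": 0, "rz": 0, "claw": 0}, {"tx": 0, "ty": 0, "tz": 0, "rx": 0, "ry": 0, "rz": 0, "claw": 0}, {"tx": 0, "ty": 0, "tz": 0, "rx": 0, "ry": 0, "rz": 0, "claw": 0}, {"tx": 0, "ty": 0, "tz": 0, "rx": 0, "ry": 0, "rz": 0, "claw": 0}]}}

```text
clock: 8.85
position: [0.6123, -0.0018, 0.3531]
ee_rot: [-0.002, -3.137, -0.008]
wrist_force: [0.1, -0.1, 0.1]
width: 0.0007
```

Emit:
{"fn": "step_arm", "kwargs": {"rows": [{"tx": 0, "ty": 0, "tz": 0, "rx": 0, "ry": 0, "rz": 0, "claw": 0}, {"tx": 0, "ty": 0, "tz": 0, "rx": 0, "ry": 0, "rz": 0, "claw": 0}, {"tx": 0, "ty": 0, "tz": 0, "rx": 0, "ry": 0, "rz": 0, "claw": 0}, {"tx": 0, "ty": 0, "tz": 0, "rx": 0, "ry": 0, "rz": 0, "claw": 0}, {"tx": 0, "ty": 0, "tz": 0, "rx": 0, "ry": 0, "rz": 0, "claw": 0}, {"tx": 0, "ty": 0, "tz": 0, "rx": 0, "ry": 0, "rz": 0, "claw": 0}, {"tx": 0, "ty": 0, "tz": 0, "rx": 0, "ry": 0, "rz": 0, "claw": 0}, {"tx": 0, "ty": 0, "tz": 0, "rx": 0, "ry": 0, "rz": 0, "claw": 0}]}}

```text
clock: 9.85
position: [0.6123, -0.0017, 0.3531]
ee_rot: [-0.002, -3.137, -0.008]
wrist_force: [0.6, -0.4, -0.2]
width: 0.0006
```

Run:
```python
from h import *
o=get_obs();print(o["clock"],o["position"],o["wrist_force"])
s=snapshot("scene"); cv2.imwrite("pics/scene3.png",s["img"][:,:,::-1])
for t in("price_card","tub_white","tub_red","tub_blue","mint_tin","present"):
    for r in regions_of("scene",t)[:1]:
        P=pts(s,r["mask"]); print(t,round(r["conf"],2),np.median(P,0).round(3))
```

```text
9.85 [ 0.61229236 -0.00174808  0.35309249] [ 0.58560927 -0.4164541  -0.23445264]
price_card 0.61 [ 0.506 -0.03   0.225]
tub_white 0.78 [ 0.599 -0.027  0.259]
tub_red 0.97 [0.584 0.113 0.259]
tub_blue 0.61 [0.574 0.262 0.251]
mint_tin 0.62 [0.475 0.097 0.222]
present 0.9 [0.467 0.237 0.235]
```

View pics/scene3.png

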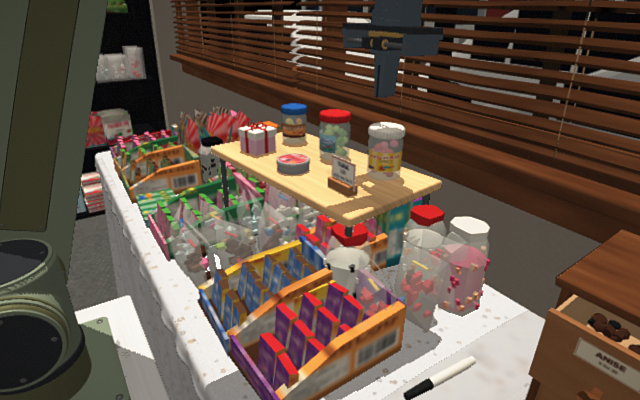

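The fingertips (pixel 384,96) hang above the white lid (387,128), and nothing has moved. I'm handing in.

```bash
python3 -c "
from bench import *
print(sign_off())"
```

```text
the job is handed in; nothing more can be done
None
```

The price card belongs to the white-lidded tub, which stands directly behind it in the right-hand column. The two are about 112 mm apart, and the next nearest tub (red) is about 185 mm from the card.

- **Pointing at the card:** I held the closed fingertips about 55 mm above its top for over two seconds, within about 5 mm sideways.
- **Pointing at the tub:** I then held them about 56 mm above the middle of the white lid for over two seconds, within about 7 mm sideways. The job was handed in at about 9.9 s with the arm still pointing there.
- **Last checks:** All six things measured within about 2 mm of where they started. Wrist force stayed at the sensor's noise level (about 1 N), which is too coarse to confirm the 0.3 N contact limit. The final picture shows clear gaps all round.
- **Disagreements:** The detection networks gave a few low-confidence wrong labels in the first top view, for example the present as a price card. The pictures settled these. My first move call was refused for missing keys and moved nothing.

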